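# Stand the chopping board on the easel's narrow ledge

### The arm

A 7-joint arm with a two-finger parallel gripper is mounted at the origin on the work surface. World frame = base frame: x ahead of the robot, y to its left, z up, the work surface at z = 0. Lengths are in m, angles in degrees, forces in N, time in s.
With the tool pointing down it reaches from about 0.35 to 0.9 m from the base axis. Payload 7.2 kg.
Tool frame: the origin (TCP) lies at the centre of the arm's flange, where the gripper is bolted on; the fingertips stand 173 mm ahead of it and the grasp point (between the pads) lies 155 mm ahead of it; z points along the fingers, y is the line along which they close (so a half turn about z gives the same grasp; the last joint's range is limited). The gripper opens to 85 mm and grips with 20 to 120 N. Pads are 22 mm wide; open, the fingers measure 114 mm over their backs; the gripper's body (76 mm by 85 mm) begins 54 mm behind the grasp point. The pads swing forward as they close: fully open they stand 13 mm farther back than shut.
Start: joints at [-77.991, 23.554, -0.728, 91.456, 0.321, 64.991, -4.71], TCP at [0.171, 0.601, 0.405] pointing down, gripper open.
Joint ranges: [-169.25, 169.25], [-16.82, 113.86], [-84.01, 82.57], [7.8, 145.47], [-59.2, 239.2], [7.22, 106.19], [-163.78, 163.78]. Speed limits (degrees/s): [136.94, 136.94, 172.46, 172.46, 180, 180, 180].

### API

Orientations are given as a 3x3 rotation matrix whose columns are the frame's x, y, z axes.
In Python, from plant import state, eyes, order gives the robot as it stands.
- The arm moves only by the tool servo_tool, never from a script. Its arguments are lists of equal length, an entry for each row: "translation": the shift along the world's x, y, z in m, a list of three; "yaw": the turn about the world's z in rad; "fingers": the opening, from 0 (shut) to 1 (fully open). A call has 1 to 8 rows; each row is the pose to reach, as a shift and turn from the pose commanded when the call began; what a row does not reach only later rows make up. A row lasts 1/8 s, in which the tool goes at most 62.5 mm and 10.7 degrees, less where a joint would pass 70% of its speed; a pose out of reach is approached as far as the arm can. A call with a gripper value outside its range is refused whole. The fingers move at their own pace and stop on an object; "grip_force" is the grip in N (left out, the last holds). Time passes only in rows, so rows that repeat a pose let the fingers close. It gives the time, the measured TCP pose, the force, the opening and the grip force at its end, in the units of the state.
- state(): the state, without advancing time (a new reading comes with each control period).
- eyes.grab_frame(name): name is "scene" or "top" or "wrist"; returns the picture (420x560x3 uint8, red, green, blue); there is no depth.
- eyes.camera_model(name): a dict with "camera_matrix" (3x3 intrinsics, pixels), "dist_coeffs" ([k1, k2, p1, p2, k3] as OpenCV has them; the pictures are not rectified), "cam_to_world" (4x4, takes a point from camera to world coordinates). Camera axes: x right, y down, z forward; pixel columns grow to the right and rows downward; lengths in m; the calibration is good to about 2 mm. A picture is of the moment at which its call begins: read the wrist's pose just before it. camera_model takes no time and is no camera call; for the wrist camera it gives the pose at the moment of the call.
- order.job_done(): hands the job in; it is judged then, once.
The state is a dict: "time_s": time; "q": joint angles; "dq": joint speeds; "joint_efforts": joint torques, N m; "eef_pos": TCP position; "eef_rot": TCP orientation; "ft_force": force on the tool from outside, world axes, zero at the start; "torque": the same for the moment, N m; "width": finger opening in m; "finger_force": force on a finger pad.
Only numpy, scipy, OpenCV 4.12 (cv2) and the standard library are available. Lean on these libraries where they do the work, as an engineer would, in place of code of your own. Each camera call takes 0.05 s, during which the arm holds its last target. There are 200 camera calls.

### The job

Take the turquoise chopping board out of the steel rack and stand it to dry on the wooden easel: lower edge on the narrow ledge, face flat against the two leaning uprights, centred left to right, then let go. The ledge may be set at any height, so lower the board gently until you feel it rest before you open the fingers - do not drop it, let it slide down or force it - and leave the red board in the rack and everything else on the worktop where they are.

Things in the scene. Friction and masses are not known exactly. Their poses are not given: they have to be found in the camera images.
- board: Turquoise plastic chopping board, 200 mm wide, 170 mm high, 10 mm thick, 0.26 to 0.42 kg, leaning in either slot of the rack. Origin: middle of its lower edge, at half thickness; x normal to its face, y along the width, z up the board to its top edge. The top 50 mm stand clear of the rack: pinch the middle of the top edge across the thickness, fingers pointing down along the board.
- red_board: Red chopping board of the same size and axes in the rack's other slot, its plane about 80 mm from the turquoise one. Stays there.
- rack: Fixed steel rack, 200 x 170 mm. Origin on the worktop under the middle of its two slots, which lie at x = -45 and +45 mm; x points away from the robot. Boards in it lean 25 degrees from vertical, tops towards -x, on back wires reaching 120 mm up the slope; a lip in front covers their lowest 20 mm, so draw a board out along its own z by 50 mm or more.
- easel: Fixed wooden easel, leaning 32 degrees from vertical, top towards the robot. Axes follow the slope: origin where the plane of the uprights' front faces meets the worktop, midway between them; z up the slope, y sideways, x the outward normal of the faces (away from the robot and up). Well placed, the board's origin is at x = 5 mm, y = 0, z = the ledge's top, its axes parallel to these.
- ledge_zone (a point): Point on the easel's slope at its z = 60 mm, mid-range of the clamped grey ledge. Its top lies anywhere from 20 mm below to 20 mm above it along the slope, and is not reported. At right angles to the slope, no lip, 136 mm long in y, only 16 mm deep (easel x = 0 to 16). Its cushion yields 1 mm per 2.5 N (damped), 8 mm at most, then it is rigid. Axes as the easel's.
- easel_top (a point): Midway between the tops of the easel's two uprights, on the plane of their front faces, at its z = 190 mm. The uprights are 16 mm wide and centred 58 mm to either side; between them, above a crossbar whose top is at z = 133 mm, it is open, so a finger fits behind a board. They top out 165 mm above the worktop. Axes as the easel's.
- onion: Brown onion, 74 mm across, 56 mm high; origin under its middle. Leave alone.
- mug: White mug, 80 mm across, 90 mm high; origin under its middle. Leave alone.
- knife: Kitchen knife lying flat, wooden handle, 280 mm long; origin where the blade meets the handle. Leave alone.
- crock: Terracotta pot of utensils, 112 mm across, 130 mm high (utensils to 220 mm); origin under its middle. Leave alone.
- mill: Dark wooden pepper mill, 54 mm across, 155 mm high; origin under its middle. Leave alone.
- jar: Amber glass jar, 72 mm across, 100 mm high; origin under its middle. Leave alone.

How it is judged (in metres and radians):
On the way:
1. the turquoise board is lifted clear of the rack in the fingers (contact force between board and the fingers above 1 N and contact force between board and rack below 0.1 N and distance of board from where it was at the start of the episode above 0.03 m), for 0.1 s.
At the end, for the whole second after the job is handed in: The turquoise board stands still on the easel's ledge: its lower edge on the ledge (31 to 87 mm up the slope), its middle within 15 mm of the easel's middle, its back face within 8 mm of the uprights, parallel to them and level on the ledge within 4 degrees; the red board is still in its slot (x of board in the frame of easel between 0 and 0.013 m and y of board in the frame of easel between -0.015 and 0.015 m and z of board in the frame of easel between 0.031 and 0.087 m and angle between the z axis of board and the z axis of easel, either way round below 0.07 rad and angle between the y axis of board and the y axis of easel, either way round below 0.07 rad and contact force between board and easel above 0.8 N and linear speed of board below 0.02 m/s and angular speed of board below 0.1 rad/s and distance of red_board from where it was at the start of the episode below 0.02 m); the robot touches nothing.
It fails at once if the board is pressed against the easel with more than 30 N (contact force between board and easel above 30 N).
It fails at once if the board drops or slides freely (faster than 0.25 m/s while no finger touches it) (linear speed of board above 0.25 m/s and contact force between board and the fingers below 0.01 N).
It fails at once if the red board is moved by more than 30 mm (distance of red_board from where it was at the start of the episode above 0.03 m).
It fails at once if an onion, mug, knife, crock, mill or jar is moved by more than 30 mm (distance of any of onion, mug, knife, crock, mill, jar from where it was at the start of the episode above 0.03 m).
It also fails if it takes over 64 s, if anything falls off the work surface, if the arm or the gripper's body presses on something with over 40 N, if the wrist force passes 120 N, or if a joint passes its speed limit or range.

## Working session

There is one attempt and no reset: what is moved stays moved. The work goes in short steps, Python scripts to look and compute and a tool call to move; the robot and the scene stay as the last step left them, time stands still between calls to the robot, and variables do not carry over. Pictures are saved under pics/ and viewed, at most 10 in all, crops included, and the job is handed in when it is done.

Besides the shell and the picture viewer there is one more tool, called after "Request:" as name(argument=value, ...), one argument or row to a line, values as JSON. servo_tool: Moves the arm, as the interface text tells. Its arguments: {"type":"object","properties":{"translation":{"type":"array","items":{"type":"array","items":{"type":"number"}}},"yaw":{"type":"array","items":{"type":"number"}},"fingers":{"type":"array","items":{"type":"number"}},"grip_force":{"type":"number"}},"required":["translation","yaw","fingers"]}

```bash
mkdir -p pics; ls; python3 - <<'E'
from plant import state, eyes, order
import cv2,numpy as np
for n in ("scene","top"):
    cv2.imwrite(f"pics/{n}0.png",cv2.resize(eyes.grab_frame(n)[:,:,::-1],(800,600)))
    m=eyes.camera_model(n);print(n,np.round(m["camera_matrix"],1).tolist(),m["dist_coeffs"],np.round(m["cam_to_world"],3).tolist())
s=state();print(s["time_s"],s["eef_pos"],np.round(s["eef_rot"],3).tolist(),s["ft_force"],s["width"])
E
```

```text
pics
scene [[465.0, 0.0, 279.5], [0.0, 465.0, 199.4], [0.0, 0.0, 1.0]] [-0.09670946  0.          0.          0.          0.        ] [[-0.792, 0.46, -0.401, 0.99], [0.61, 0.595, -0.523, 0.58], [-0.002, -0.659, -0.752, 0.867], [0.0, 0.0, 0.0, 1.0]]
top [[396.1, 0.0, 275.5], [0.0, 396.1, 211.0], [0.0, 0.0, 1.0]] [-0.11197945  0.          0.          0.          0.        ] [[-0.021, -0.982, 0.189, 0.43], [-1.0, 0.02, -0.006, 0.046], [0.002, -0.189, -0.982, 0.991], [0.0, 0.0, 0.0, 1.0]]
0.1 [0.17135675 0.60084418 0.40393459] [[-0.962, 0.274, -0.0], [0.274, 0.962, -0.001], [-0.0, -0.001, -1.0]] [-0.16195612  0.28331879 -0.75701726] 0.08527715810517669
```

View pics/scene0.png

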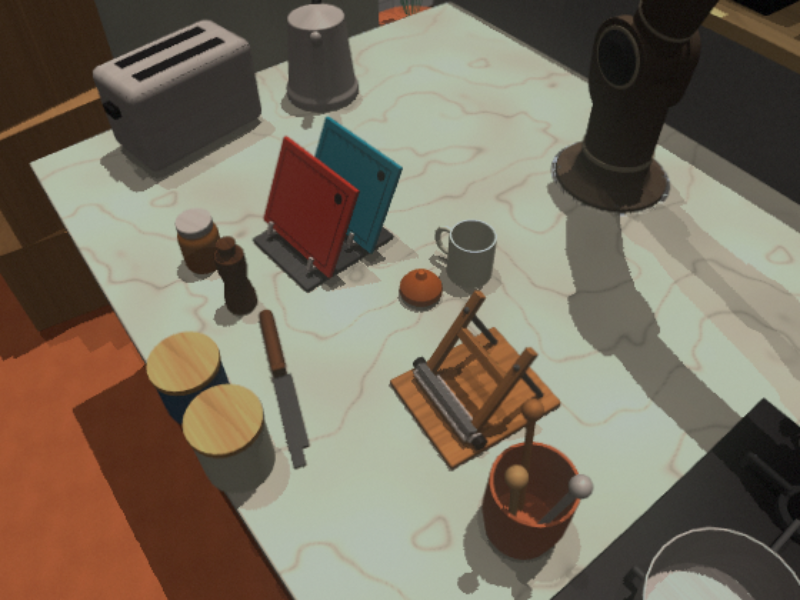

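View pics/top0.png

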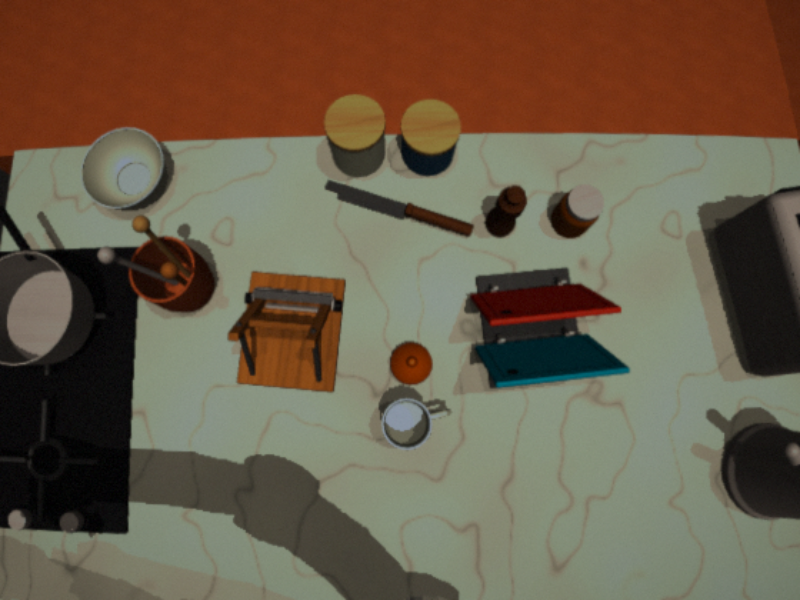

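The turquoise board is in the near (-x) slot, and the easel stands at +y with its ledge facing away from the robot. Next I'll segment the turquoise board by colour and zoom in on the easel.

```bash
python3 - <<'E'
from plant import state, eyes, order
import cv2,numpy as np
I={n:eyes.grab_frame(n) for n in("scene","top")}
for n in I: np.save(f"{n}.npy",I[n])
for n in I:
    h=cv2.cvtColor(I[n],cv2.COLOR_RGB2HSV)
    for nm,lo,hi in(("turq",(90,110,50),(106,255,255)),("red",(170,140,60),(180,255,255)),("red",(0,170,60),(4,255,255))):
        m=cv2.inRange(h,lo,hi); m=cv2.morphologyEx(m,cv2.MORPH_OPEN,np.ones((3,3)))
        cs,_=cv2.findContours(m,0,2)
        if not cs: continue
        c=max(cs,key=cv2.contourArea)
        print(n,nm,cv2.contourArea(c),cv2.approxPolyDP(c,2,True)[:,0].tolist())
a=cv2.resize(I["scene"][200:326,272:392],(400,420),interpolation=cv2.INTER_CUBIC)
b=cv2.resize(I["top"][185:280,155:245],(400,420),interpolation=cv2.INTER_CUBIC)
c=np.clip(np.hstack([a,b]).astype(float)*1.5,0,255).astype(np.uint8)
cv2.imwrite("pics/easel.png",c[:,:,::-1])
E
```

```text
scene turq 2314.0 [[228, 82], [222, 109], [252, 133], [244, 160], [249, 163], [248, 167], [259, 175], [279, 116]]
scene red 2562.0 [[199, 96], [203, 103], [207, 103], [207, 108], [212, 108], [219, 117], [214, 118], [211, 113], [208, 119], [205, 115], [199, 115], [204, 118], [196, 124], [201, 131], [197, 138], [193, 136], [194, 143], [189, 151], [192, 151], [193, 156], [213, 173], [210, 176], [214, 174], [221, 177], [223, 173], [223, 177], [229, 177], [235, 157], [237, 162], [234, 171], [237, 169], [249, 132]]
top turq 310.0 [[439, 257], [347, 267], [347, 270], [439, 260]]
top red 348.0 [[417, 215], [345, 222], [343, 227], [384, 224], [385, 221], [401, 222], [417, 219]]
```

View pics/easel.png

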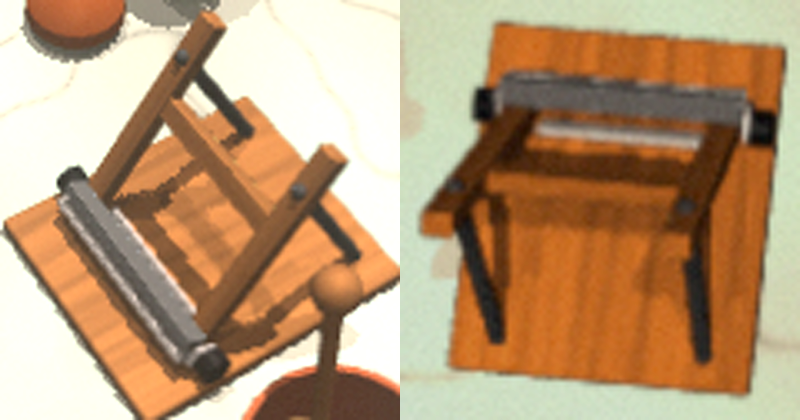

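```bash
cat > h.py <<'E'
import numpy as np,cv2
from plant import state,eyes,order
from scipy.optimize import least_squares
C={n:eyes.camera_model(n) for n in("scene","top")}
def proj(n,P,m=None):
    m=m or C[n];T=np.linalg.inv(m["cam_to_world"])
    return cv2.projectPoints(np.atleast_2d(P).astype(float),cv2.Rodrigues(T[:3,:3])[0],T[:3,3],m["camera_matrix"],np.array(m["dist_coeffs"]))[0][:,0]
def frame(x,y,yaw,lean,z=0):
    c,s=np.cos(yaw),np.sin(yaw);t=np.radians(lean)
    Rz=np.array([[c,-s,0],[s,c,0],[0,0,1]])
    Ry=np.array([[np.cos(t),0,-np.sin(t)],[0,1,0],[np.sin(t),0,np.cos(t)]])
    return Rz@Ry,np.array([x,y,z])
def fit(res,p0):
    r=least_squares(res,p0,loss="soft_l1");return r
E
python3 - <<'E'
from h import *
# board: params x,y,z of origin,yaw
L=np.array([[.005,.1,.17],[.005,-.1,.17],[.005,.1,.17],[.005,-.1,.17],[-.005,.1,.17],[-.005,-.1,.17],[.005,.1,0.]])
N=["scene"]*2+["top"]*4+["scene"]
uv=np.array([[279,116],[228,82],[347,267],[439,257],[347,270.5],[439,260.5],[259,175]])
def res(p,full=False):
    R,t=frame(p[0],p[1],p[3],25,p[2]);P=L@R.T+t
    d=np.array([proj(n,q)[0] for n,q in zip(N,P)])-uv
    return d if full else d.ravel()
r=fit(res,[.5,-.25,.03,0]);print("board",r.x.round(4),"\n",res(r.x,1).round(1).tolist())
R,t=frame(*r.x[[0,1,3]],25,r.x[2]);print("top edge mid",(R@[0,0,.17]+t).round(4),"yawdeg",np.degrees(r.x[3]))
# easel: x,y,yaw ; upright tops front-face mid
s=lambda u,v:(272+u/3.333,200+v/3.333); tp=lambda u,v:(155+(u-400)/4.444,185+v/4.42)
L2=np.array([[0,-.058,.19],[0,.058,.19],[0,.058,.19],[0,-.058,.19]]);N2=["scene","scene","top","top"]
uv2=np.array([s(198,20),s(324,152),tp(436,212),tp(688,225)])
def res2(p,full=False):
    R,t=frame(p[0],p[1],p[2],32);P=L2@R.T+t
    d=np.array([proj(n,q)[0] for n,q in zip(N2,P)])-uv2
    return d if full else d.ravel()
r2=fit(res2,[.5,.2,0]);print("easel",r2.x.round(4),np.degrees(r2.x[2]),"\n",res2(r2.x,1).round(1).tolist())
np.save("e.npy",r2.x)
R,t=frame(*r2.x,32)
img={n:np.load(n+".npy") for n in C}
S=8
out=[]
for n,(y0,y1,x0,x1) in {"scene":(200,326,272,392),"top":(185,280,155,245)}.items():
    k=400/(x1-x0);ky=420/(y1-y0)
    a=cv2.resize(img[n][y0:y1,x0:x1],(400,420),interpolation=cv2.INTER_CUBIC);a=np.clip(a*1.5,0,255).astype(np.uint8)
    def ln(A,B,c):
        q=(proj(n,np.array([A,B])@R.T+t)-[x0-.5,y0-.5])*[k,ky]
        cv2.line(a,*[tuple(int(v) for v in w) for w in q],c,1,cv2.LINE_AA)
    for sgn in(-1,1):
        for e in(-.008,.008): ln([0,sgn*.058+e,.03],[0,sgn*.058+e,.19],(0,255,255))
    for z,c in((.04,(255,0,255)),(.06,(0,255,0)),(.08,(255,255,0))):
        for x in(0,.016): ln([x,-.068,z],[x,.068,z],c)
    out.append(a)
cv2.imwrite("pics/easel_fit.png",np.hstack(out)[:,:,::-1])
E
```

```text
board [ 0.542  -0.1955  0.0231  0.0782] 
 [[0.6, 0.8], [-0.7, -1.5], [-0.8, -0.1], [1.1, -0.5], [-0.6, 0.9], [1.0, 0.4], [-0.5, 2.5]]
top edge mid [ 0.4704 -0.2011  0.1772] yawdeg 4.4829871479004595
easel [ 0.6451  0.2153 -0.0731] -4.189289459766076 
 [[0.3, -1.1], [0.3, -1.3], [0.3, -0.9], [-2.4, -0.8]]
```

View pics/easel_fit.png

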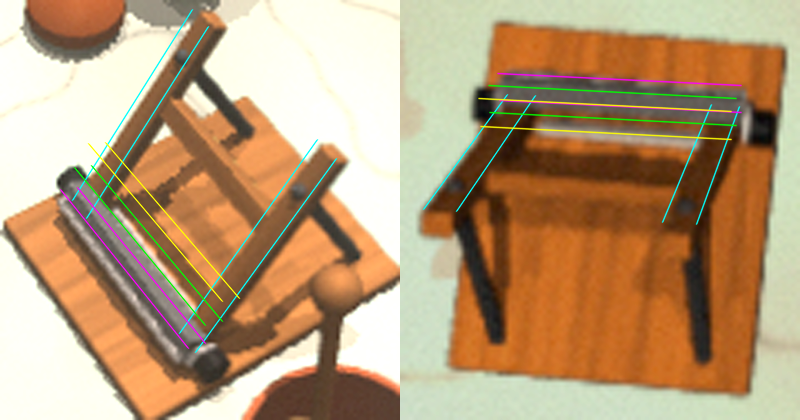

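The overlay shows the easel roughly fitted, a few mm off. I'll refine it with a close wrist view on the way to the rack, after checking how that camera is mounted.

```bash
python3 - <<'E'
from h import *
s=state();m=eyes.camera_model("wrist");T=np.array(m["cam_to_world"]);R=np.array(s["eef_rot"])
print("cam in tool",(R.T@(T[:3,3]-s["eef_pos"])).round(4),(R.T@T[:3,:3]).round(3).tolist(),np.round(m["camera_matrix"],1).tolist(),m["dist_coeffs"])
E
```

```text
cam in tool [ 0.0726 -0.0003  0.0303] [[0.001, -0.96, -0.281], [1.0, 0.001, 0.001], [-0.001, -0.281, 0.96]] [[291.1, 0.0, 281.8], [0.0, 291.1, 206.5], [0.0, 0.0, 1.0]] [0.01548558 0.         0.         0.         0.        ]
```

Request:
servo_tool(
  translation=[
    [0.02, -0.03, 0.03],
    [0.06, -0.08, 0.03],
    [0.11, -0.13, 0.03],
    [0.16, -0.18, 0.03],
    [0.2, -0.23, 0.03],
    [0.25, -0.28, 0.03],
    [0.3, -0.33, 0.03],
    [0.34, -0.37, 0.03],
  ],
  yaw=[-0.15, -0.32, -0.49, -0.66, -0.83, -1.0, -1.17, -1.3],
  fingers=[1, 1, 1, 1, 1, 1, 1, 1],
  grip_force=25,
)

```text
time_s: 1.2
eef_pos: [0.4914, 0.2506, 0.4349]
eef_rot: [[0.011, 1.0, 0.0], [1.0, -0.011, 0.001], [0.001, 0.0, -1.0]]
ft_force: [0.6, 0.8, 0.2]
width: 0.0854
finger_force: 0.0
```

Request:
servo_tool(
  translation=[
    [0.04, -0.04, 0],
    [0.08, -0.08, 0],
    [0.09, -0.09, 0],
    [0.09, -0.09, 0],
  ],
  yaw=[-0.066, -0.066, -0.066, -0.066],
  fingers=[1, 1, 1, 1],
)

```text
time_s: 1.7
eef_pos: [0.5806, 0.1616, 0.4343]
eef_rot: [[0.075, 0.997, -0.001], [0.997, -0.075, -0.0], [-0.0, -0.001, -1.0]]
ft_force: [-0.1, 0.8, 0.6]
width: 0.0854
finger_force: 0.0
```

```bash
python3 - <<'E'
from h import *
import pickle
m=eyes.camera_model("wrist");a=eyes.grab_frame("wrist");np.save("w1.npy",a);pickle.dump(m,open("w1.pkl","wb"))
s=state();print(s["eef_pos"],np.degrees(np.arctan2(s["eef_rot"][1][1],s["eef_rot"][0][1])),s["ft_force"],s["time_s"])
cv2.imwrite("pics/w1.png",cv2.resize(np.clip(a*1.3,0,255).astype(np.uint8),(800,600),interpolation=cv2.INTER_CUBIC)[:,:,::-1])
E
```

```text
[0.57986572 0.16300464 0.43428434] -4.156440254823551 [-0.58396712  0.13938442  0.2542289 ] 1.75
```

View pics/w1.png

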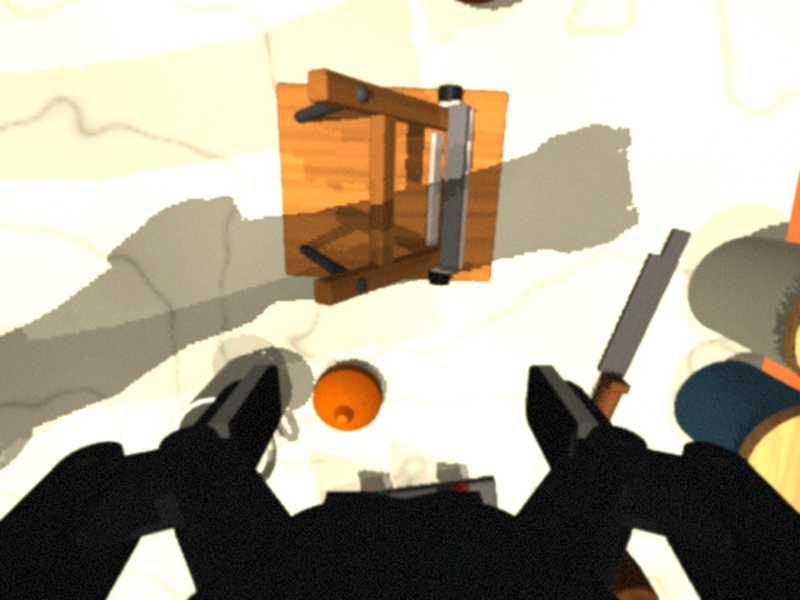

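The wrist view shows the easel clearly: upright tops near (320,85) and (323,290), grey ledge at columns 447–470 and rows 100–270. I'll refit from this image and zoom.

```bash
cat > fe.py <<'E'
from h import *
import pickle
m=pickle.load(open("w1.pkl","rb"));a=np.load("w1.npy")
L=np.array([[0,.066,.19],[0,-.066,.19],[0,.05,.133],[0,-.05,.133]])
uv=(np.array([[328,70],[331,301]])+.5)*.7-.5
def res(p):
    R,t=frame(*p,32);return (proj("",L[:2]@R.T+t,m)-uv).ravel()
# upright tops + prior on yaw parallel to base plate handled through the two points
r=least_squares(res,[.645,.215,-.07]);print(r.x.round(4),np.degrees(r.x[2]).round(2),res(r.x).round(2))
p=r.x;np.save("e.npy",p)
R,t=frame(*p,32)
x0,y0,k=185,38,3.4
b=cv2.resize(a[y0:y0+176,x0:x0+200],None,fx=k,fy=k,interpolation=cv2.INTER_CUBIC);b=np.clip(b*1.6,0,255).astype(np.uint8)
def ln(A,B,c):
    q=(proj("",np.array([A,B])@R.T+t,m)-[x0-.5,y0-.5])*k
    cv2.line(b,*[tuple(int(v) for v in w) for w in q],c,1,cv2.LINE_AA)
for s in(-1,1):
    for e in(-.008,.008): ln([0,s*.058+e,.09],[0,s*.058+e,.19],(0,255,255))
    for z,c in((.04,(255,0,255)),(.06,(0,255,0)),(.08,(0,0,255))):
        ln([0,s*.068,z],[0.016,s*.068,z],c); ln([0,s*.068,z],[0,s*.058,z],c); ln([0.016,s*.068,z],[0.016,s*.058,z],c)
    ln([0,s*.05,.133],[0,s*.03,.133],(255,255,0))
cv2.imwrite("pics/w1fit.png",b[:,:,::-1])
E
python3 fe.py
```

```text
[ 0.6423  0.2122 -0.1138] -6.52 [ 0.13 -2.82 -0.15  3.91]
```

View pics/w1fit.png

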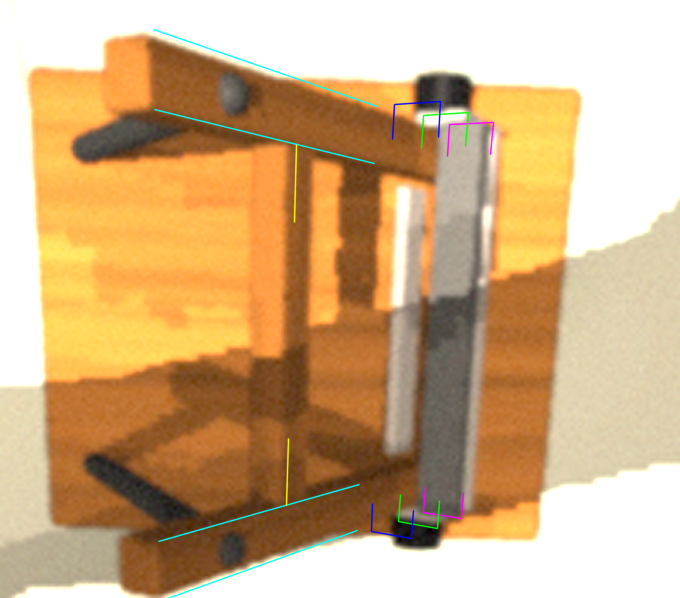

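```bash
cat > fe2.py <<'E'
from h import *
import pickle
m=pickle.load(open("w1.pkl","rb"))
c=np.array([[150,37],[154,111],[160,532],[168,590],[440,128],[490,128],[420,513],[461,515]])/3.4+[184.5,37.5]
def P(p):
    R,t=frame(*p[:3],32,0);z=p[3]
    L=np.array([[0,.066,.19],[0,.05,.19],[0,-.05,.19],[0,-.066,.19],[0,.068,z],[.016,.068,z],[0,-.068,z],[.016,-.068,z]])
    return L@R.T+t
def res(p): return (proj("",P(p)+[0,0,p[4] if len(p)>4 else 0],m)-c).ravel()
for p0 in ([.645,.215,-.07,.045],[.645,.215,-.07,.045,0]):
    r=least_squares(res,p0,loss="soft_l1");print(r.x.round(4),np.degrees(r.x[2]).round(2));print(res(r.x).reshape(-1,2).round(1).tolist())
E
python3 fe2.py
```

```text
[ 0.6424  0.2124 -0.107   0.0424] -6.13
[[0.4, -1.6], [-0.3, 0.2], [0.1, 3.4], [-1.9, 4.0], [1.7, -1.4], [-0.2, -2.2], [0.6, 0.0], [-0.2, 1.3]]
[ 0.6413  0.2127 -0.1107  0.039  -0.0076] -6.35
[[1.0, -0.1], [0.2, 0.9], [0.1, 0.5], [-2.1, 0.7], [1.5, -0.3], [-0.8, -0.9], [0.2, -1.9], [-0.9, -0.7]]
```

```bash
python3 - <<'E'
from h import *
R,t=frame(.6424,.2124,-.107,32)
out=[]
for n,(y0,y1,x0,x1) in {"scene":(200,320,270,390),"top":(190,250,155,245)}.items():
    k=400/(x1-x0);k=6.6 if n=="top" else 5
    a=np.load(n+".npy")[y0:y1,x0:x1]
    a=cv2.resize(a,None,fx=k,fy=k,interpolation=cv2.INTER_CUBIC) if n=="scene" else cv2.resize(a[:,5:],None,fx=k,fy=k,interpolation=cv2.INTER_CUBIC)
    if n=="top": x0+=5
    a=np.clip(a*1.6,0,255).astype(np.uint8)
    def ln(A,B,c):
        q=(proj(n,np.array([A,B])@R.T+t)-[x0-.5,y0-.5])*k
        cv2.line(a,*[tuple(int(v) for v in w) for w in q],c,1,cv2.LINE_AA)
    for s in(-1,1):
        ln([0,s*.058-.008,.19],[0,s*.058+.008,.19],(0,255,255))
        for e in(-.008,.008): ln([0,s*.058+e,.12],[0,s*.058+e,.19],(0,255,255))
        z=.0424
        ln([0,s*.068,z],[0.016,s*.068,z],(255,0,255)); ln([0,s*.068,z],[0,s*.05,z],(255,0,255)); ln([0.016,s*.068,z],[0.016,s*.05,z],(255,0,255))
    out.append(a);print(a.shape)
b=out[0][:, :, :]
b=b[:,0:600];w=np.zeros((600,800,3),np.uint8)
b=cv2.resize(b,(400,400));w[:400,:400]=b
w[:396,400:800]=out[1][:396,:400] if out[1].shape[1]>=400 else 0
w[400:600,:]=0
w=w[:400]
cv2.imwrite("pics/fit3.png",w[:,:,::-1])
E
```

```text
(600, 600, 3)
(396, 561, 3)
```

View pics/fit3.png

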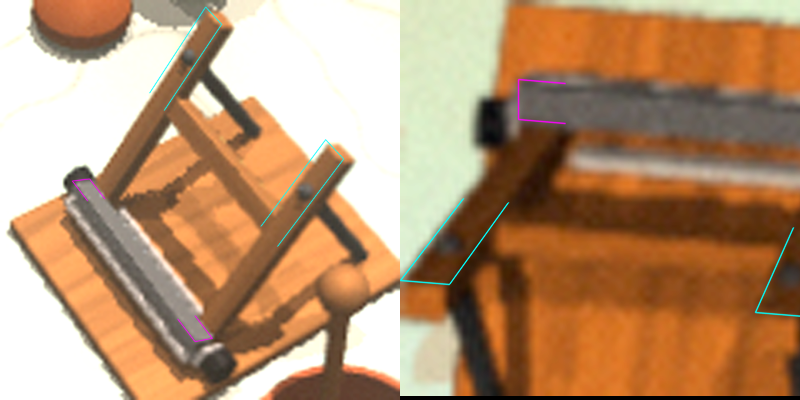

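```bash
python3 - <<'E'
from h import *
import pickle
m=pickle.load(open("w1.pkl","rb"))
w=lambda u,v:(u/3.4+184.5,v/3.4+37.5); s=lambda u,v:(u/3.333+269.5,v/3.333+199.5);tp=lambda u,v:((u-400)/6.6+159.5,v/6.6+189.5)
def tri(obs):
    f=lambda P:np.concatenate([proj(n,P,mm)[0]-q for n,mm,q in obs])
    r=least_squares(f,[.55,.2,.15]);return r.x,r.fun
R,t=frame(.6424,.2124,-.107,32)
for nm,obs,L in(("-y upr",[("scene",None,s(207,10)),("",m,w(168,590))],[0,-.066,.19]),
 ("+y upr in",[("scene",None,s(330,147)),("",m,w(154,111))],[0,.05,.19]),
 ("+y upr out",[("top",None,tp(403,284)),("",m,w(150,37))],[0,.066,.19]),
 ("ledge -y in",[("scene",None,s(107,194)),("",m,w(420,513))],[0,-.068,.0424]),
 ("ledge +y out",[("top",None,tp(518,80)),("",m,w(490,128)),("scene",None,s(190,341))],[.016,.068,.0424]),
 ):
    P,e=tri(obs);print(nm,P.round(4),(R.T@(P-t)).round(4),L,e.round(1))
E
```

```text
-y upr [0.5379 0.1618 0.1639] [ 0.0033 -0.0615  0.1911] [0, -0.066, 0.19] [0.2 0.1 0.  0.1]
+y upr in [0.5466 0.2743 0.154 ] [-0.0048  0.0513  0.1846] [0, 0.05, 0.19] [-0.9  0.1 -0.3 -0.2]
+y upr out [0.5485 0.2883 0.1587] [-0.0019  0.0654  0.1884] [0, 0.066, 0.19] [ 0.2 -0.  -0.  -0.1]
ledge -y in [0.6109 0.1486 0.0268] [-0.0066 -0.0668  0.0357] [0, -0.068, 0.0424] [-4.2 -2.1 -1.5 -2.4]
ledge +y out [0.6413 0.279  0.0433] [0.016  0.0661 0.0411] [0.016, 0.068, 0.0424] [ 0.9 -0.2  0.1 -0.2  0.6 -0. ]
```

Request:
servo_tool(
  translation=[
    [-0.015, -0.055, 0],
    [-0.03, -0.11, 0],
    [-0.05, -0.17, 0],
    [-0.065, -0.23, 0],
    [-0.08, -0.29, 0],
    [-0.095, -0.34, 0],
    [-0.103, -0.364, 0],
    [-0.103, -0.364, 0],
  ],
  yaw=[0.02, 0.04, 0.06, 0.08, 0.1, 0.13, 0.151, 0.151],
  fingers=[1, 1, 1, 1, 1, 1, 1, 1],
)

```text
time_s: 2.75
eef_pos: [0.4767, -0.2018, 0.435]
eef_rot: [[-0.077, 0.997, 0.001], [0.997, 0.077, 0.001], [0.001, 0.001, -1.0]]
ft_force: [-0.2, 0.6, -0.3]
width: 0.0854
finger_force: 0.0
```

Request:
servo_tool(
  translation=[
    [0, 0, 0],
    [0, 0, 0],
  ],
  yaw=[0, 0],
  fingers=[1, 1],
)

```text
time_s: 3.0
eef_pos: [0.4781, -0.1999, 0.4346]
eef_rot: [[-0.081, 0.997, -0.0], [0.997, 0.081, 0.001], [0.001, 0.0, -1.0]]
ft_force: [-0.4, 0.3, -0.2]
width: 0.0856
finger_force: 0.0
```

```bash
python3 - <<'E'
from h import *
import pickle
s=state();m=eyes.camera_model("wrist");a=eyes.grab_frame("wrist");np.save("w2.npy",a);pickle.dump(m,open("w2.pkl","wb"))
print(s["eef_pos"],np.degrees(np.arctan2(s["eef_rot"][1][1],s["eef_rot"][0][1])),s["ft_force"],s["time_s"])
a=np.clip(a*1.3,0,255).astype(np.uint8)
def dr(x,y,yaw,lean,z,c):
    R,t=frame(x,y,yaw,lean,z)
    L=np.array([[i,j,k] for i in(.005,-.005) for j,k in((-.1,.17),(.1,.17))]+[[.005,-.1,.0],[.005,.1,0]])
    q=proj("",L@R.T+t,m)
    for i,j in((0,1),(2,3),(0,2),(1,3),(0,4),(1,5)): cv2.line(a,*[tuple(int(round(v)) for v in q[k]) for k in(i,j)],c,1,cv2.LINE_AA)
dr(.542,-.1955,.0782,25,.0231,(255,255,0))
cv2.imwrite("pics/w2.png",cv2.resize(a,(800,600),interpolation=cv2.INTER_CUBIC)[:,:,::-1])
E
```

```text
[ 0.47806899 -0.19986341  0.43458391] 4.649632397748093 [-0.42503293  0.31437163 -0.16080844] 3.0
```

View pics/w2.png

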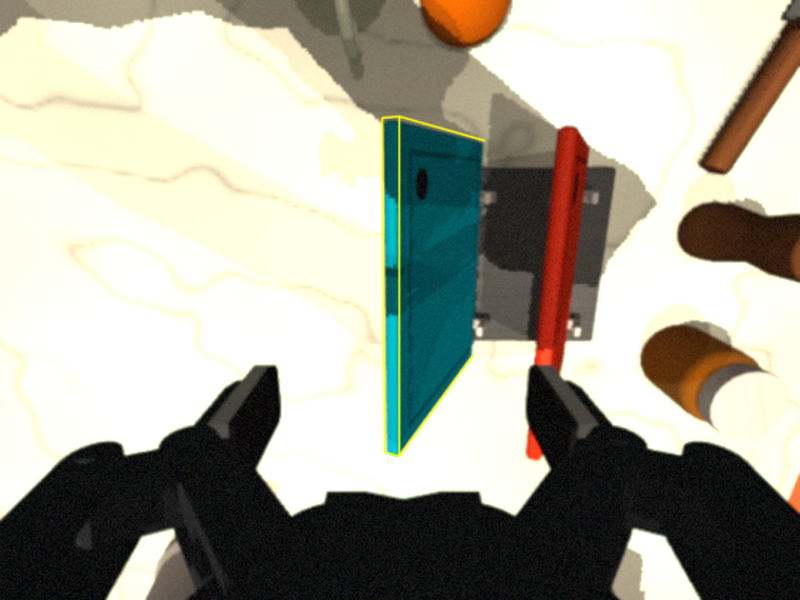

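The overlay matches the board to within a pixel, so I'll go down and pinch.

Request:
servo_tool(
  translation=[
    [0, 0, -0.03],
    [-0.001, -0.001, -0.07],
    [-0.001, -0.001, -0.1],
    [-0.001, -0.001, -0.11],
    [-0.001, -0.001, -0.11],
  ],
  yaw=[0, 0, 0, 0, 0],
  fingers=[1, 1, 1, 1, 1],
)

```text
time_s: 3.68
eef_pos: [0.4766, -0.2025, 0.3247]
eef_rot: [[-0.078, 0.997, -0.001], [0.997, 0.078, -0.0], [0.0, -0.001, -1.0]]
ft_force: [-0.4, 0.0, 1.5]
width: 0.0854
finger_force: 0.0
```

Request:
servo_tool(
  translation=[
    [0, 0, 0],
    [0, 0, 0],
    [0, 0, 0],
    [0, 0, 0],
    [0, 0, 0],
    [0, 0, 0],
    [0, 0, 0],
    [0, 0, 0],
  ],
  yaw=[0, 0, 0, 0, 0, 0, 0, 0],
  fingers=[0.5, 0.35, 0.25, 0.2, 0.15, 0.1, 0.05, 0],
  grip_force=25,
)

```text
time_s: 4.68
eef_pos: [0.4768, -0.2029, 0.3253]
eef_rot: [[-0.078, 0.997, 0.002], [0.997, 0.078, -0.0], [-0.0, 0.002, -1.0]]
ft_force: [1.3, 1.0, 6.4]
width: 0.0206
finger_force: 25.2
```

Request:
servo_tool(
  translation=[
    [-0.004, 0, 0.009],
    [-0.008, -0.001, 0.018],
    [-0.013, -0.001, 0.027],
    [-0.017, -0.001, 0.036],
    [-0.021, -0.002, 0.045],
    [-0.025, -0.002, 0.054],
    [-0.03, -0.002, 0.064],
    [-0.03, -0.002, 0.064],
  ],
  yaw=[0, 0, 0, 0, 0, 0, 0, 0],
  fingers=[0, 0, 0, 0, 0, 0, 0, 0],
)

```text
time_s: 5.68
eef_pos: [0.447, -0.2048, 0.3896]
eef_rot: [[-0.078, 0.997, 0.003], [0.997, 0.078, -0.0], [-0.001, 0.003, -1.0]]
ft_force: [3.4, 1.1, 2.9]
width: 0.0202
finger_force: 25.5
```

Request:
servo_tool(
  translation=[
    [-0.006, 0, 0.014],
    [-0.012, -0.001, 0.028],
    [-0.019, -0.001, 0.041],
    [-0.025, -0.002, 0.055],
    [-0.032, -0.002, 0.069],
    [-0.038, -0.003, 0.083],
    [-0.044, -0.003, 0.096],
    [-0.05, -0.004, 0.11],
  ],
  yaw=[0, 0, 0, 0, 0, 0, 0, 0],
  fingers=[0, 0, 0, 0, 0, 0, 0, 0],
)

```text
time_s: 6.68
eef_pos: [0.3959, -0.2088, 0.4996]
eef_rot: [[-0.078, 0.997, 0.0], [0.997, 0.078, 0.0], [0.0, 0.0, -1.0]]
ft_force: [0.4, -0.6, -3.6]
width: 0.0093
finger_force: 26.1
```

Request:
servo_tool(
  translation=[
    [-0.01, 0, 0.02],
    [-0.01, 0, 0.02],
    [-0.01, 0, 0.02],
    [-0.01, 0, 0.02],
  ],
  yaw=[0, 0, 0, 0],
  fingers=[0, 0, 0, 0],
)

```text
time_s: 7.18
eef_pos: [0.3865, -0.2086, 0.518]
eef_rot: [[-0.078, 0.997, -0.001], [0.997, 0.078, 0.0], [0.0, -0.001, -1.0]]
ft_force: [-0.2, 0.1, -4.3]
width: 0.0095
finger_force: 26.1
```

```bash
python3 - <<'E'
from h import *
import pickle
s=state();m=eyes.camera_model("wrist");a=eyes.grab_frame("wrist");b=eyes.grab_frame("scene");np.save("w3.npy",a);pickle.dump((m,s),open("w3.pkl","wb"))
print(s["eef_pos"],s["width"],s["finger_force"],s["ft_force"],s["torque"],s["time_s"])
cv2.imwrite("pics/w3.png",cv2.resize(np.clip(np.vstack([a[::1,::1],b])*1.3,0,255).astype(np.uint8),(400,600))[:,:,::-1])
E
```

```text
[ 0.38653175 -0.20859034  0.51796412] 0.009491097400690221 26.06914311647415 [-0.20924172  0.09309844 -4.31729923] [-0.01428786  0.02343803 -0.00255077] 7.175
```

View pics/w3.png

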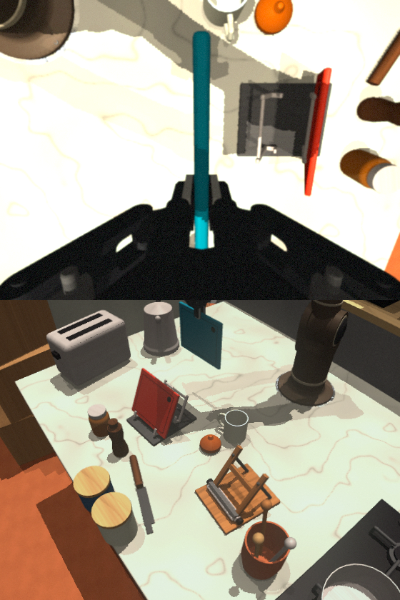

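The board hangs upright in the pads (width 9.5 mm) and the red board is undisturbed. Next I'll fit the board's pose relative to the tool.

```bash
python3 - <<'E'
from h import *
import pickle
m,s=pickle.load(open("w3.pkl","rb"));b=eyes.grab_frame("scene");np.save("s3.npy",b)
h=cv2.cvtColor(b,cv2.COLOR_RGB2HSV);k=cv2.inRange(h,(88,90,30),(110,255,255));cs,_=cv2.findContours(k,0,2);c=max(cs,key=cv2.contourArea);print("scene",cv2.approxPolyDP(c,2.5,True)[:,0].tolist())
h=cv2.cvtColor(np.load("w3.npy"),cv2.COLOR_RGB2HSV);k=cv2.inRange(h,(85,90,30),(110,255,255));cs,_=cv2.findContours(k,0,2);c=max(cs,key=cv2.contourArea);print("wrist",cv2.approxPolyDP(c,2,True)[:,0].tolist())
# predicted corners: vertical, centred, top edge 148 ahead of TCP
p=np.array(s["eef_pos"]);R=np.array(s["eef_rot"])
for nm in("scene","w"):
  for x in(.005,-.005):
    L=np.array([[j,x,z] for j in(-.1,.1) for z in(.148,.318)])
    print(nm,x,proj(nm,L@R.T+p,m if nm=="w" else None).round(1).tolist())
E
```

```text
scene [[251, 2], [254, 62], [265, 70], [270, 64], [272, 70], [280, 66], [277, 73], [289, 62], [288, 70], [291, 71], [290, 62], [293, 63], [296, 55], [302, 60], [294, 39], [297, 36], [302, 39], [302, 48], [303, 38], [297, 34], [304, 36], [305, 43], [308, 43], [305, 50], [309, 50], [306, 47], [310, 43], [310, 33], [282, 17], [281, 26], [277, 28], [271, 23], [271, 12]]
wrist [[275, 44], [270, 51], [273, 183], [271, 307], [273, 348], [286, 349], [290, 348], [292, 307], [290, 240], [293, 50], [288, 44]]
scene 0.005 [[248.8, -1.2], [252.0, 61.2], [308.4, 29.8], [305.5, 95.0]]
scene -0.005 [[252.1, -2.5], [254.9, 59.8], [311.8, 28.2], [308.5, 93.3]]
w 0.005 [[292.4, 446.7], [287.2, 281.9], [298.4, 38.8], [288.4, 88.9]]
w -0.005 [[274.2, 446.7], [278.2, 281.9], [270.5, 38.8], [277.6, 88.9]]
```

```bash
python3 - <<'E'
from h import *
def ray(n,uv,z):
    m=C[n];u=cv2.undistortPoints(np.array([[uv]],float),m["camera_matrix"],np.array(m["dist_coeffs"]))[0,0]
    T=np.array(m["cam_to_world"]);d=T[:3,:3]@[u[0],u[1],1];return T[:3,3]+d*(z-T[2,3])/d[2]
for nm,q in(("ctr",(163,270)),("left",(130,270)),("right",(196,270))): print("crock top",nm,ray("top",(q[0]*.7,q[1]*.7),.13).round(3))
print("crock scene",ray("scene",(531*.7,480*.7),.13).round(3))
for nm,q in(("spoonA",(140,224)),("B",(107,256)),("C",(170,271))): print(nm,ray("top",(q[0]*.7,q[1]*.7),.21).round(3))
for lean in(0,32):
    R,t=frame(.6255,.215,-.096,lean,.04);print(lean,[(R@[0,y,z]+t).round(3).tolist() for y in(.1,) for z in(0,.17)])
E
```

```text
crock top ctr [0.654 0.408 0.13 ]
crock top left [0.656 0.463 0.13 ]
crock top right [0.653 0.353 0.13 ]
crock scene [0.661 0.407 0.13 ]
spoonA [0.705 0.414 0.21 ]
B [0.657 0.462 0.21 ]
C [0.632 0.363 0.21 ]
0 [[0.635, 0.315, 0.04], [0.635, 0.315, 0.21]]
32 [[0.635, 0.315, 0.04], [0.545, 0.323, 0.184]]
```

Request:
servo_tool(
  translation=[
    [0.01, 0.015, 0.003],
    [0.025, 0.045, 0.003],
    [0.045, 0.08, 0.003],
    [0.066, 0.117, 0.003],
    [0.087, 0.155, 0.003],
    [0.109, 0.193, 0.003],
    [0.13, 0.23, 0.003],
    [0.15, 0.266, 0.003],
  ],
  yaw=[-0.01, -0.02, -0.04, -0.06, -0.08, -0.1, -0.12, -0.13],
  fingers=[0, 0, 0, 0, 0, 0, 0, 0],
  grip_force=40,
)

```text
time_s: 8.32
eef_pos: [0.5371, 0.0587, 0.5211]
eef_rot: [[0.052, 0.999, -0.001], [0.999, -0.052, -0.0], [-0.0, -0.001, -1.0]]
ft_force: [-0.3, -0.4, -3.4]
width: 0.0091
finger_force: 45.8
```

Request:
servo_tool(
  translation=[
    [0.02, 0.036, 0],
    [0.04, 0.071, 0],
    [0.058, 0.103, 0],
    [0.074, 0.132, 0],
    [0.085, 0.151, 0],
    [0.09, 0.16, 0],
    [0.09, 0.16, 0],
    [0.09, 0.16, 0],
  ],
  yaw=[-0.01, -0.02, -0.03, -0.04, -0.044, -0.044, -0.044, -0.044],
  fingers=[0, 0, 0, 0, 0, 0, 0, 0],
)

```text
time_s: 9.32
eef_pos: [0.6263, 0.2159, 0.5218]
eef_rot: [[0.097, 0.995, -0.0], [0.995, -0.097, -0.001], [-0.001, 0.0, -1.0]]
ft_force: [0.4, -1.7, -2.8]
width: 0.009
finger_force: 45.8
```

```bash
python3 - <<'E'
from h import *
import pickle
s=state();m=eyes.camera_model("wrist");a=eyes.grab_frame("wrist");b=eyes.grab_frame("scene");c=eyes.grab_frame("top");np.save("w4.npy",a);np.save("s4.npy",b);np.save("t4.npy",c);pickle.dump((m,s),open("w4.pkl","wb"))
print(s["eef_pos"],np.degrees(np.arctan2(s["eef_rot"][1][1],s["eef_rot"][0][1])),s["width"],s["ft_force"],s["torque"],s["time_s"])
p=np.array(s["eef_pos"]);R=np.array(s["eef_rot"])
for n,im in(("scene",b),("top",c),("w",a)):
    h=cv2.cvtColor(im,cv2.COLOR_RGB2HSV);k=cv2.inRange(h,(85,90,30),(110,255,255));cs,_=cv2.findContours(k,0,2);q=max(cs,key=cv2.contourArea);print(n,cv2.approxPolyDP(q,2.5,True)[:,0].tolist())
    for x in(.005,-.005):
        L=np.array([[j,x,z] for j in(-.1,.1) for z in(.151,.321)]);print("  pred",x,proj(n,L@R.T+p,m if n=="w" else None).round(1).tolist())
E
```

```text
[0.6262819  0.21592295 0.52182002] -5.574626496364268 0.008953844702779217 [ 0.40208549 -1.67185379 -2.84753356] [-0.09514797  0.01662409 -0.0119003 ] 9.325
scene [[292, 149], [291, 191], [296, 195], [294, 199], [298, 195], [294, 202], [349, 270], [365, 205], [326, 165], [325, 177], [320, 180]]
  pred 0.005 [[285.5, 127.1], [284.8, 195.7], [361.9, 205.4], [348.4, 270.9]]
  pred -0.005 [[290.6, 125.0], [289.2, 193.6], [367.4, 202.6], [353.1, 268.2]]
top [[172, 167], [176, 173], [192, 175], [186, 178], [189, 181], [184, 182], [183, 179], [177, 184], [190, 181], [188, 177], [192, 176], [197, 182], [193, 187], [192, 182], [192, 187], [197, 191], [195, 186], [198, 183], [202, 186], [201, 180], [208, 183], [209, 186], [205, 184], [201, 193], [204, 190], [219, 196], [237, 195], [226, 170]]
  pred 0.005 [[229.5, 168.5], [238.8, 192.9], [111.2, 160.4], [143.5, 185.9]]
  pred -0.005 [[228.9, 174.3], [238.3, 197.6], [110.2, 166.1], [142.9, 190.5]]
w [[284, 43], [276, 44], [270, 50], [273, 347], [280, 349], [290, 347], [293, 253], [290, 243], [294, 56], [292, 47]]
  pred 0.005 [[292.2, 440.7], [287.1, 280.3], [298.0, 40.4], [288.4, 89.1]]
  pred -0.005 [[274.3, 440.7], [278.2, 280.3], [270.8, 40.4], [277.6, 89.1]]
```

Request:
servo_tool(
  translation=[
    [-0.002, 0, -0.02],
    [-0.006, 0, -0.045],
    [-0.01, 0.001, -0.07],
    [-0.013, 0.001, -0.095],
    [-0.013, 0.001, -0.115],
    [-0.013, 0.001, -0.13],
    [-0.013, 0.001, -0.137],
    [-0.013, 0.001, -0.137],
  ],
  yaw=[0, 0, 0, 0, 0, 0, 0, 0],
  fingers=[0, 0, 0, 0, 0, 0, 0, 0],
)

```text
time_s: 10.48
eef_pos: [0.6134, 0.2181, 0.3847]
eef_rot: [[0.096, 0.995, -0.0], [0.995, -0.096, -0.0], [-0.0, -0.0, -1.0]]
ft_force: [0.2, -0.2, -3.4]
width: 0.0093
finger_force: 45.7
```

Request:
servo_tool(
  translation=[
    [0, 0, 0],
    [0.001, 0, -0.002],
    [0.002, 0, -0.004],
    [0.004, 0, -0.006],
    [0.005, -0.001, -0.008],
    [0.006, -0.001, -0.01],
    [0.006, -0.001, -0.01],
    [0.006, -0.001, -0.01],
  ],
  yaw=[0, 0, 0, 0, 0, 0, 0, 0],
  fingers=[0, 0, 0, 0, 0, 0, 0, 0],
)

```text
time_s: 11.48
eef_pos: [0.6194, 0.2172, 0.3747]
eef_rot: [[0.096, 0.995, 0.0], [0.995, -0.096, 0.0], [0.0, 0.0, -1.0]]
ft_force: [-0.3, 0.0, -3.4]
width: 0.0086
finger_force: 45.7
```

Request:
servo_tool(
  translation=[
    [0.001, 0, -0.001],
    [0.001, 0, -0.002],
    [0.002, 0, -0.003],
    [0.0025, 0, -0.004],
    [0.003, 0, -0.005],
    [0.0035, 0, -0.006],
    [0.0035, 0, -0.006],
    [0.0035, 0, -0.006],
  ],
  yaw=[0, 0, 0, 0, 0, 0, 0, 0],
  fingers=[0, 0, 0, 0, 0, 0, 0, 0],
)

```text
time_s: 12.48
eef_pos: [0.6229, 0.2172, 0.3687]
eef_rot: [[0.096, 0.995, -0.0], [0.995, -0.096, -0.0], [-0.0, -0.0, -1.0]]
ft_force: [1.0, 0.5, -4.1]
width: 0.009
finger_force: 45.7
```

Request:
servo_tool(
  translation=[
    [0.001, 0, -0.001],
    [0.001, 0, -0.002],
    [0.0015, 0, -0.003],
    [0.0015, 0, -0.003],
    [0.0015, 0, -0.003],
  ],
  yaw=[0, 0, 0, 0, 0],
  fingers=[0, 0, 0, 0, 0],
)

```text
time_s: 13.1
eef_pos: [0.6245, 0.2172, 0.3662]
eef_rot: [[0.096, 0.995, 0.001], [0.995, -0.096, 0.0], [0.0, 0.001, -1.0]]
ft_force: [-0.4, -0.2, 3.8]
width: 0.0089
finger_force: 46.7
```

The board touched down near the predicted height (about 7 N). I'll ease off, open slightly, and follow its top back towards the uprights.

Request:
servo_tool(
  translation=[
    [0, 0, 0.001],
    [0, 0, 0.001],
    [-0.001, 0, 0.001],
    [-0.003, 0, 0.001],
    [-0.007, 0.001, 0.001],
    [-0.011, 0.001, 0.0],
    [-0.016, 0.0015, 0.0],
    [-0.02, 0.002, -0.001],
  ],
  yaw=[0, 0, 0, 0, 0, 0, 0, 0],
  fingers=[0, 0.13, 0.15, 0.16, 0.17, 0.175, 0.18, 0.185],
  grip_force=20,
)

```text
time_s: 14.1
eef_pos: [0.604, 0.2192, 0.3647]
eef_rot: [[0.096, 0.995, -0.0], [0.995, -0.096, 0.0], [0.0, -0.0, -1.0]]
ft_force: [0.1, 0.6, 0.2]
width: 0.016
finger_force: 0.2
```

```bash
cat > fb.py <<'E'
from h import *
s=state();b=eyes.grab_frame("scene");m=eyes.camera_model("wrist");w=eyes.grab_frame("wrist")
print(np.round(s["eef_pos"],4),s["width"],s["finger_force"],np.round(s["ft_force"],1),s["time_s"])
def mask(im):
    h=cv2.cvtColor(im,cv2.COLOR_RGB2HSV);k=cv2.inRange(h,(85,90,30),(110,255,255));cs,_=cv2.findContours(k,0,2);return max(cs,key=cv2.contourArea)
q=mask(b);print(cv2.approxPolyDP(q,2,True)[:,0].tolist());print("w",cv2.approxPolyDP(mask(w),2,True)[:,0].tolist())
for lean in (0,10,20,32):
    L=np.array([[.005,j,z] for j in(-.1,.1) for z in(0,.17)]);R,t=frame(.6424-.53*.045,.2135,-.096,lean,.045*.848)
    P=(L+[.005,0,0])@R.T+t;print(lean,proj("scene",P).round(0).tolist(),proj("w",P,m).round(0).tolist())
E
python3 fb.py
```

```text
[0.604  0.2192 0.3647] 0.016014525026692532 0.18938706300104968 [0.1 0.6 0.2] 14.1
[[298, 212], [292, 243], [296, 242], [293, 245], [299, 255], [295, 255], [343, 313], [365, 261], [329, 220], [328, 234], [323, 236]]
w [[276, 43], [266, 46], [264, 51], [268, 240], [266, 285], [269, 301], [269, 346], [283, 349], [294, 346], [297, 317], [300, 315], [296, 283], [296, 247], [298, 243], [304, 243], [308, 112], [307, 92], [285, 46]]
0 [[284.0, 244.0], [285.0, 192.0], [339.0, 314.0], [349.0, 267.0]] [[305.0, 281.0], [327.0, 437.0], [310.0, 95.0], [350.0, 57.0]]
10 [[285.0, 243.0], [298.0, 186.0], [339.0, 314.0], [363.0, 259.0]] [[305.0, 282.0], [276.0, 435.0], [310.0, 94.0], [274.0, 57.0]]
20 [[285.0, 243.0], [310.0, 182.0], [340.0, 313.0], [375.0, 253.0]] [[305.0, 283.0], [228.0, 424.0], [310.0, 94.0], [204.0, 60.0]]
32 [[285.0, 242.0], [323.0, 181.0], [340.0, 312.0], [388.0, 250.0]] [[304.0, 284.0], [181.0, 403.0], [309.0, 94.0], [140.0, 66.0]]
```

The board rests on the ledge (no load on the tool) leaning about 8°. I'll continue.

Request:
servo_tool(
  translation=[
    [-0.004, 0, -0.001],
    [-0.008, 0.001, -0.002],
    [-0.012, 0.001, -0.003],
    [-0.016, 0.0015, -0.005],
    [-0.02, 0.002, -0.006],
    [-0.024, 0.002, -0.007],
    [-0.028, 0.003, -0.008],
    [-0.032, 0.003, -0.01],
  ],
  yaw=[0, 0, 0, 0, 0, 0, 0, 0],
  fingers=[0.19, 0.195, 0.2, 0.205, 0.21, 0.215, 0.22, 0.23],
)

```text
time_s: 15.2
eef_pos: [0.5721, 0.2223, 0.3547]
eef_rot: [[0.096, 0.995, 0.0], [0.995, -0.096, 0.0], [0.0, 0.0, -1.0]]
ft_force: [-1.2, -0.5, 0.5]
width: 0.0196
finger_force: 0.4
```

```bash
python3 fb.py
```

```text
[0.5721 0.2223 0.3547] 0.019630332037063224 0.44005452655255795 [-1.2 -0.5  0.5] 15.2
[[313, 185], [288, 245], [338, 311], [343, 313], [379, 255], [343, 215], [341, 230], [336, 232], [309, 204], [314, 198], [318, 200], [324, 195]]
w [[274, 43], [262, 46], [260, 51], [263, 283], [266, 346], [279, 349], [311, 342], [312, 329], [311, 325], [305, 322], [300, 284], [300, 245], [313, 243], [317, 253], [324, 253], [329, 258], [333, 271], [344, 91]]
0 [[284.0, 244.0], [285.0, 192.0], [339.0, 314.0], [349.0, 267.0]] [[335.0, 286.0], [389.0, 457.0], [346.0, 94.0], [447.0, 50.0]]
10 [[285.0, 243.0], [298.0, 186.0], [339.0, 314.0], [363.0, 259.0]] [[335.0, 287.0], [334.0, 454.0], [346.0, 93.0], [363.0, 51.0]]
20 [[285.0, 243.0], [310.0, 182.0], [340.0, 313.0], [375.0, 253.0]] [[335.0, 288.0], [281.0, 442.0], [346.0, 93.0], [282.0, 55.0]]
32 [[285.0, 242.0], [323.0, 181.0], [340.0, 312.0], [388.0, 250.0]] [[334.0, 289.0], [228.0, 419.0], [346.0, 93.0], [204.0, 61.0]]
```

Request:
servo_tool(
  translation=[
    [-0.004, 0, -0.001],
    [-0.008, 0.001, -0.002],
    [-0.012, 0.001, -0.004],
    [-0.016, 0.0015, -0.005],
    [-0.02, 0.002, -0.007],
    [-0.023, 0.002, -0.008],
    [-0.026, 0.003, -0.009],
    [-0.029, 0.003, -0.01],
  ],
  yaw=[0, 0, 0, 0, 0, 0, 0, 0],
  fingers=[0.235, 0.24, 0.245, 0.25, 0.26, 0.27, 0.28, 0.29],
)

```text
time_s: 16.3
eef_pos: [0.5434, 0.2253, 0.3448]
eef_rot: [[0.096, 0.995, 0.001], [0.995, -0.096, 0.0], [0.0, 0.001, -1.0]]
ft_force: [0.6, 0.6, 0.3]
width: 0.0248
finger_force: 0.0
```

```bash
python3 fb.py
```

```text
[0.5434 0.2253 0.3448] 0.02482795269907562 0.0 [0.6 0.6 0.3] 16.3
[[324, 184], [288, 245], [342, 314], [388, 252], [354, 215], [349, 229], [340, 223], [324, 200], [326, 196], [332, 197], [335, 194]]
w [[284, 45], [273, 47], [269, 53], [270, 346], [279, 349], [318, 343], [318, 327], [310, 320], [304, 263], [307, 244], [318, 243], [322, 253], [328, 253], [334, 258], [341, 278], [349, 283], [352, 291], [358, 293], [360, 289], [380, 94], [378, 88]]
0 [[284.0, 244.0], [285.0, 192.0], [339.0, 314.0], [349.0, 267.0]] [[363.0, 291.0], [452.0, 479.0], [381.0, 93.0], [554.0, 42.0]]
10 [[285.0, 243.0], [298.0, 186.0], [339.0, 314.0], [363.0, 259.0]] [[363.0, 292.0], [393.0, 476.0], [381.0, 92.0], [458.0, 44.0]]
20 [[285.0, 243.0], [310.0, 182.0], [340.0, 313.0], [375.0, 253.0]] [[363.0, 293.0], [335.0, 462.0], [381.0, 92.0], [364.0, 49.0]]
32 [[285.0, 242.0], [323.0, 181.0], [340.0, 312.0], [388.0, 250.0]] [[363.0, 294.0], [274.0, 435.0], [381.0, 92.0], [271.0, 57.0]]
```

Request:
servo_tool(
  translation=[
    [0, 0, 0],
    [0, 0, 0],
    [0, 0, 0],
    [0, 0, 0],
    [0, 0, 0],
    [0, 0, 0],
    [0, 0, 0],
    [0, 0, 0],
  ],
  yaw=[0, 0, 0, 0, 0, 0, 0, 0],
  fingers=[0.31, 0.33, 0.36, 0.39, 0.42, 0.45, 0.5, 0.5],
)

```text
time_s: 17.4
eef_pos: [0.5434, 0.2252, 0.3447]
eef_rot: [[0.096, 0.995, 0.0], [0.995, -0.096, 0.0], [0.0, 0.0, -1.0]]
ft_force: [1.1, -0.1, -0.8]
width: 0.0428
finger_force: 0.0
```

```bash
python3 fb.py; python3 - <<'E'
from h import *
import pickle
s=state();m=eyes.camera_model("wrist");a=eyes.grab_frame("wrist");b=eyes.grab_frame("scene");c=eyes.grab_frame("top")
np.savez("fin.npz",a=a,b=b,c=c);pickle.dump(m,open("fin.pkl","wb"))
x=np.hstack([cv2.resize(a[:,60:500],(400,382)),cv2.resize(b[150:340,200:400],(400,380))[:380] if 0 else cv2.resize(b[150:341,200:400],(400,382))])
cv2.imwrite("pics/fin.png",np.clip(x*1.4,0,255).astype(np.uint8)[:,:,::-1])
E
```

```text
[0.5434 0.2252 0.3447] 0.04284378528653669 0.0 [ 1.1 -0.1 -0.8] 17.4
[[324, 184], [288, 245], [342, 314], [388, 252], [352, 213], [346, 230], [343, 231], [328, 213], [323, 198], [334, 193]]
w [[276, 46], [268, 53], [269, 346], [282, 349], [305, 344], [328, 344], [335, 336], [336, 326], [331, 319], [321, 275], [324, 246], [336, 245], [342, 255], [347, 255], [354, 261], [361, 274], [380, 91], [284, 46]]
0 [[284.0, 244.0], [285.0, 192.0], [339.0, 314.0], [349.0, 267.0]] [[362.0, 291.0], [452.0, 479.0], [380.0, 93.0], [552.0, 42.0]]
10 [[285.0, 243.0], [298.0, 186.0], [339.0, 314.0], [363.0, 259.0]] [[363.0, 292.0], [393.0, 476.0], [381.0, 92.0], [457.0, 44.0]]
20 [[285.0, 243.0], [310.0, 182.0], [340.0, 313.0], [375.0, 253.0]] [[363.0, 293.0], [334.0, 462.0], [381.0, 92.0], [363.0, 49.0]]
32 [[285.0, 242.0], [323.0, 181.0], [340.0, 312.0], [388.0, 250.0]] [[362.0, 294.0], [273.0, 435.0], [381.0, 92.0], [270.0, 57.0]]
```

View pics/fin.png

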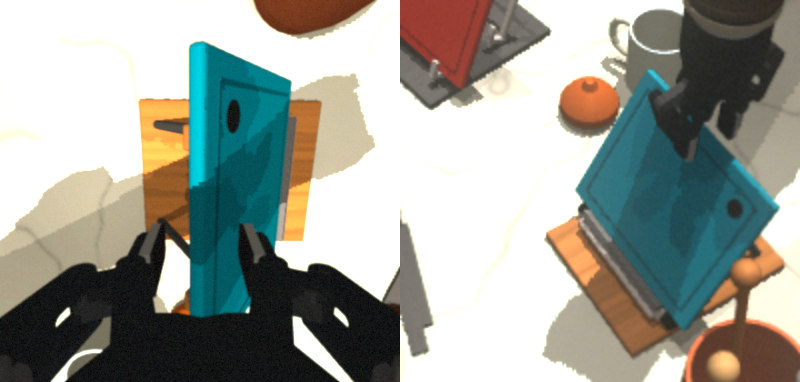

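The board leans flat on the uprights with the fingers clear of it: its lower corners are at (576,190) and (684,328), about evenly past the ledge ends. I'll check the pose numerically.

```bash
python3 - <<'E'
from h import *
import pickle
from scipy.spatial.transform import Rotation as Ro
m=pickle.load(open("fin.pkl","rb"))
obs=[("scene",(288,245),[.005,-.1,0]),("scene",(342,314),[.005,.1,0]),("scene",(324,184),[0,-.1,.17]),("scene",(388,252),[0,.1,.17]),
("w",(380,91),[.005,.1,0]),("w",(268,53),[-.005,.1,.17]),("w",(284,46),[.005,.1,.17])]
R0,t0=frame(.6424,.2135,-.096,32)
def T(p): return R0@Ro.from_rotvec(p[3:]).as_matrix(), t0+R0@p[:3]
def res(p):
    R,t=T(p);return np.concatenate([proj(n,R@np.array(L)+t,m if n=="w" else None)[0]-q for n,q,L in obs])
r=least_squares(res,[.005,0,.045,0,0,0],loss="soft_l1");print("in easel frame mm/deg",(r.x[:3]*1000).round(1),np.degrees(r.x[3:]).round(1));print(res(r.x).round(1))
E
```

```text
in easel frame mm/deg [ 1.   0.2 40.8] [-0.2  2.4 -1. ]
[-1.3 -0.9 -1.7  0.7  0.5 -0.8  0.2  0.7 -0.5 -1.4 -2.7 -1.1  2.6  3.6]
```

Request:
servo_tool(
  translation=[
    [0, 0, 0.005],
    [0, 0, 0.015],
    [0, 0, 0.03],
    [0, 0, 0.05],
    [0, 0, 0.08],
    [0, 0, 0.11],
    [0, 0, 0.13],
    [0, 0, 0.13],
  ],
  yaw=[0, 0, 0, 0, 0, 0, 0, 0],
  fingers=[0.5, 0.5, 0.5, 0.5, 0.5, 0.5, 0.5, 0.5],
)

```text
time_s: 18.65
eef_pos: [0.5436, 0.225, 0.4772]
eef_rot: [[0.096, 0.995, 0.004], [0.995, -0.096, 0.002], [0.003, 0.003, -1.0]]
ft_force: [-0.5, 0.1, 0.4]
width: 0.043
finger_force: 0.0
```

```bash
python3 - <<'E'
from h import *
import pickle
from scipy.spatial.transform import Rotation as Ro
s=state();m=eyes.camera_model("wrist");I={"w":eyes.grab_frame("wrist"),"scene":eyes.grab_frame("scene"),"top":eyes.grab_frame("top")}
print(s["eef_pos"],np.round(s["ft_force"],1),s["time_s"])
# silhouette fit: hull of the board box vs colour mask, in all three pictures
R0,t0=frame(.6424,.2135,-.096,32);B=np.array([[i,j,k] for i in(-.005,.005) for j in(-.1,.1) for k in(0,.17)])
M={}
for n in I:
    h=cv2.cvtColor(I[n],cv2.COLOR_RGB2HSV);k=cv2.inRange(h,(85,80,25),(110,255,255));cs,_=cv2.findContours(k,0,2);c=max(cs,key=cv2.contourArea)
    M[n]=cv2.approxPolyDP(cv2.convexHull(c),1.5,True)[:,0];print(n,M[n].tolist())
def res(p,ns):
    R=R0@Ro.from_rotvec(p[3:]).as_matrix();t=t0+R0@p[:3];o=[]
    for n in ns:
        H=cv2.convexHull(proj(n,B@R.T+t,m if n=="w" else None).astype(np.float32))
        o+=[cv2.pointPolygonTest(H,(float(a),float(b)),True) for a,b in M[n]]
    return np.array(o)
for ns in(("scene","w"),("scene",),("scene","top","w")):
    r=least_squares(lambda p:res(p,ns),[.005,0,.045,0,0,0],loss="soft_l1",diff_step=1e-4,x_scale=[.005]*3+[.03]*3)
    print(ns,(r.x[:3]*1000).round(1),np.degrees(r.x[3:]).round(1),np.abs(r.fun).max().round(1))
E
```

```text
[0.54361391 0.22502264 0.4772126 ] [-0.5  0.1  0.4] 18.65
w [[283, 87], [344, 100], [345, 109], [335, 240], [290, 286], [277, 295], [274, 293], [272, 225], [274, 89], [276, 87]]
scene [[324, 184], [329, 187], [389, 253], [343, 314], [336, 309], [288, 245]]
top [[177, 205], [242, 211], [233, 240], [171, 234], [169, 225]]
('scene', 'w') [ 0.2  0.6 39.8] [-0.4  2.8 -1. ] 0.7
('scene',) [-2.6 -0.9 35.9] [0. 0. 0.] 1.8
('scene', 'top', 'w') [ 0.4  1.  40. ] [-0.3  3.1 -1. ] 9.9
```

```bash
python3 -c "
from plant import order
print(order.job_done())"
```

```text
the job is handed in; nothing more can be done
None
```

The turquoise board is standing on the easel's ledge, leaning on the uprights and centred to about 1 mm, and I handed the job in with the arm clear. My camera fit put its lean about 3° off the uprights (4° allowed), though it stayed put once released, so I take it to be flat; no verdict came back.

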